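Set the sample tile against the gauge spacer

ROBOT

A 7-joint arm with a two-finger parallel gripper is mounted at the origin on a cart in front of the work surface, level with it; the furniture and walls round the work are solid. World frame = base frame: x ahead of the robot, y to its left, z up, the work surface at z = 0. Lengths are in mm, angles in rad, forces in N, time in s.
With the tool pointing down it reaches from about 400 to 875 mm from the base axis. Payload 4.4 kg.
Tool frame: the origin (TCP) lies between the finger pads; the fingertips stand ctrl.finger_overhang ahead of it and the grasp point (between the pads) lies 11 mm behind it (ctrl.finger_overhang is the distance from the TCP to the fingertips, in mm); z points along the fingers, y is the direction in which the jaws open and shut (so a half turn about z gives the same grasp; the last joint's range is limited). The gripper opens to 85 mm and grips with 20 to 120 N. Pads are 22 mm wide; open, the fingers measure 114 mm over their backs; the gripper's body (76 mm by 85 mm) begins 54 mm behind the grasp point. The pads swing forward as they close: fully open they stand 13 mm farther back than shut.
Start: joints at [1.035, 0.628, 0.038, 1.517, -0.027, 0.996, -0.02], TCP at [294.288, -579.579, 239.313] pointing down, gripper open.
Joint ranges: [-3.06, 3.06], [-0.37, 2.12], [-1.25, 1.32], [0.18, 2.47], [-1.1, 4.24], [0.23, 1.98], [-2.94, 2.94]. Speed limits (rad/s): [2.57, 2.57, 3.14, 3.14, 3.14, 3.14, 3.14].

INTERFACE

Orientations are given as [roll, pitch, yaw] about the fixed x, y, z axes, in that order (R = Rz(yaw) Ry(pitch) Rx(roll)).
In Python, from cell import ctrl gives the robot as it stands. The module is installed in compiled form; this text tells all that it offers.
- The arm moves only by the tool step_arm, never from a script. Its argument "deltas" is a list that holds one entry, the list of rows, each a list of 7 numbers: the opening, from 0 (shut) to 1 (fully open), then the shift along the world's x, y, z in mm, then the turn, a rotation vector about the world's x, y, z in rad. In form: [[[grip, tx, ty, tz, rx, ry, rz], ...]]. A call has 1 to 10 rows; each row shifts and turns the commanded pose from where the row before left it; what a row does not reach is not made up. A row lasts 1/12 s, in which the tool goes at most 41.7 mm and 7.16 degrees, less where a joint would pass 70% of its speed; a pose out of reach is approached as far as the arm can. A call is refused whole if a number of a shift passes 41.7 or a number of a turn 0.125, either way. A call with a gripper value outside its range is refused whole. The fingers move at their own pace and stop on an object; the grip force is fixed at half the most. Time passes only in rows, so rows that do not move let the fingers close. It gives the time, the measured TCP pose, the force and the opening at its end, in the units of the state.
- ctrl.read_state(): the state, without advancing time (a new reading comes with each control period).
- ctrl.get_image(name): name is "side" or "top" or "wrist"; returns (picture, depth): 420x560x3 uint8, red, green, blue; 420x560 float32, mm along the optical axis (not along the pixel's ray), 0 where there is no reading.
- ctrl.camera_info(name): a dict with "intrinsics" (3x3 intrinsics, pixels), "rvec" (rotation vector, rad) and "tvec" (3), from world to camera coordinates, as OpenCV has them. Camera axes: x right, y down, z forward; pixel columns grow to the right and rows downward; lengths in mm; the calibration is good to about 2 mm. The wrist camera is an equidistant fisheye: a pixel r from the principal point sees the ray r / f radians off the axis. A picture is of the moment at which its call begins: read the wrist's pose just before it. camera_info takes no time and is no camera call; for the wrist camera it gives the pose at the moment of the call.
- ctrl.finish_job(): hands the job in, once; it reports no verdict.
The state is a dict: "clock": time; "qpos": joint angles; "qd": joint speeds; "tau": joint torques, N m; "eef_pos": TCP position; "tool_rot": TCP orientation; "force": force on the tool from outside, world axes, zero at the start; "torque": the same for the moment, N m; "width": finger opening in mm.
Only numpy, scipy, OpenCV 4.12 (cv2) and the standard library are available. Lean on these libraries where they do the work, as an engineer would, in place of code of your own. Each camera call takes 0.05 s, during which the arm holds its last target.

TASK

In only one of the two tile jigs is the gap between tile and dark stop rail wide enough for the orange-handled gauge spacer: slide the spacer down into that gap, standing upright on the jig's base, broad side along the rail and about centred on the tile, and let go of it. Then push that tile along its guides with the fingers until tile, spacer and rail are pressed flush together, and finish while still holding the tile pressed firmly against the spacer. Leave the tile in the other jig and the things lying around alone.

Things in the scene. Friction and masses are not known exactly. Their poses are not given: they have to be found in the camera images.
- spacer_mid (a point): Centre of the loose gauge spacer, half-way up, standing on the bench right of the jigs. Steel foot 12 (its x) x 46 (its y) x 28 mm high; above it a ribbed orange handle 12 (x) x 24 (y) mm, up to 72 mm above the underside; this point is 36 mm above the underside. z up; 120 g. Grip the handle across its 24 mm (y) or its 12 mm (x).
- jig_a: Fixed setting jig, one of two alike, 140 to 270 mm apart. Origin: underside centre, on the bench; x points to its stop rail (away from the robot), z up. Grey base 150 (x) x 92 (y) mm, top at z = 8 mm. Two blue guides, tops at z = 15 mm, inner faces y = +-32 mm, x = -32 to +28 mm, keep the tile in line. Bare base top from x = -34 to -75 mm.
- jig_b: Fixed setting jig, one of two alike, 140 to 270 mm apart. Origin: underside centre, on the bench; x points to its stop rail (away from the robot), z up. Grey base 150 (x) x 92 (y) mm, top at z = 8 mm. Two blue guides, tops at z = 15 mm, inner faces y = +-32 mm, x = -32 to +28 mm, keep the tile in line. Bare base top from x = -34 to -75 mm.
- rail_a (a point): Middle of the lower edge of jig_a's stop rail face that looks at the tile: 55 mm in x and 8 mm in z from the jig's origin, axes as the jig's. The fixed dark steel rail is 12 mm thick (x), 80 mm long (y), its top 34 mm above the bench.
- rail_b (a point): Middle of the lower edge of jig_b's stop rail face that looks at the tile: 55 mm in x and 8 mm in z from the jig's origin, axes as the jig's. The fixed dark steel rail is 12 mm thick (x), 80 mm long (y), its top 34 mm above the bench.
- tile_a_mid (a point): Centre of the loose white tile with blue face between the guides of jig_a, 60 x 60 x 16 mm, 105 to 200 g; axes as the jig's within 0.03 rad. It slides along the jig's x, friction only. The gap is from its far edge (30 mm in +x from here) to the stop rail: 22 to 28 mm in one jig, 5 to 8 mm in the other; which jig stands left or right changes.
- tile_b_mid (a point): Centre of the loose white tile with blue face between the guides of jig_b, 60 x 60 x 16 mm, 105 to 200 g; axes as the jig's within 0.03 rad. It slides along the jig's x, friction only. The gap is from its far edge (30 mm in +x from here) to the stop rail: 22 to 28 mm in one jig, 5 to 8 mm in the other; which jig stands left or right changes.
- spacer: The same gauge spacer; origin: centre of its underside.
- tile_a: The same tile in jig_a; origin: centre of its underside.
- tile_b: The same tile in jig_b; origin: centre of its underside.
- weight_1: Bystander: brass weight with knob, 36 mm wide, 40 mm high, beyond the spacer; origin under its centre. Leave alone.
- felt_tin: Bystander: round tin, white with green lid, 66 mm wide, 30 mm high, at the front of the bench; origin under its centre. Leave alone.
- rubber_stick_1: Bystander: pale, nearly white rubber stick 18 x 42 x 13 mm at the front of the bench; origin under its centre. Leave alone.
Not all that is in view belongs to the job. What is shaped like the tile_a but turquoise is not meant.

How it is judged (in metres and radians):
On the way:
1. the spacer stands, let go, in the wide gap between tile and stop rail (y of spacer_mid in the frame of jig_a between -0.015 and 0.015 m and z of spacer_mid in the frame of jig_a between 0.042 and 0.0458 m and angle between spacer_mid's own z axis and vertical below 0.12 rad and x of spacer_mid in the frame of jig_a between 0.031 and 0.0505 m and contact force between spacer and the fingers below 0.3 N), for 0.2 s.
At the end, for the whole second after the job is handed in: Spacer upright on the base, let go, flush on the rail (2 mm, 0.06 rad), within 15 mm of its middle; tile flat, flush on the spacer (2.5 mm, 0.05 rad); fingers press the tile and the tile the spacer with over 3 N each; other tile moved under 6 mm (y of spacer_mid in the frame of jig_a between -0.015 and 0.015 m and z of spacer_mid in the frame of jig_a between 0.042 and 0.0458 m and angle between spacer_mid's own z axis and vertical below 0.12 rad and x of spacer_mid in the frame of jig_a between 0.047 and 0.0505 m and x of tile_a_mid in the frame of jig_a between 0.0105 and 0.015 m and z of tile_a_mid in the frame of jig_a between 0.014 and 0.0185 m and angle between the x axis of spacer_mid and the x axis of jig_a, either way round below 0.06 rad and angle between the x axis of tile_a_mid and the x axis of jig_a, either way round below 0.05 rad and contact force between tile_a and spacer above 3 N and contact force between the fingers and tile_a above 3 N and contact force between the fingers and spacer below 0.3 N and distance of tile_b_mid from where it was at the start of the episode below 0.006 m); the arm keeps its last pose, push and grip.
It fails at once if the tile of the other jig is shifted by more than 6 mm (distance of tile_b_mid from where it was at the start of the episode above 0.006 m).
It fails at once if the brass weight is knocked or moved by more than 15 mm (distance of weight_1 from where it was at the start of the episode above 0.015 m).
It fails at once if the tin is knocked or moved by more than 15 mm (distance of felt_tin from where it was at the start of the episode above 0.015 m).
It fails at once if the rubber stick is knocked or moved by more than 15 mm (distance of rubber_stick_1 from where it was at the start of the episode above 0.015 m).
It also fails if it takes over 51 s, if anything falls off the work surface, if the arm or the gripper's body presses on something with over 40 N, if the wrist force passes 120 N, or if a joint passes its speed limit or range.

## Working session

There is one attempt and no reset: what is moved stays moved. The work goes in short steps, Python scripts to look and compute and a tool call to move; the robot and the scene stay as the last step left them, time stands still between calls to the robot, and variables do not carry over. Pictures are saved under pics/ and viewed, and the job is handed in when it is done.

Besides the shell and the picture viewer there is one more tool, called as name(argument=value, ...), one argument or row to a line, values as JSON. step_arm: Moves the arm, as the interface text tells. Its arguments: {"type":"object","properties":{"deltas":{"type":"array"}},"required":["deltas"]}

```bash
mkdir -p pics; cat > h.py <<'E'
import numpy as np, cv2
from cell import ctrl
def cam(n):
    i=ctrl.camera_info(n); R=cv2.Rodrigues(np.array(i['rvec'],float))[0]
    return np.array(i['intrinsics'],float),R,np.array(i['tvec'],float).ravel()
def grab(n,name=None):
    c=cam(n); im,d=ctrl.get_image(n)
    if name: cv2.imwrite('pics/'+name+'.png',im[...,::-1]); np.savez('pics/'+name+'.npz',im=im,d=d,K=c[0],R=c[1],t=c[2])
    return im,d,c
def ray(c,uv,z,fish=False):
    K,R,t=c; uv=np.atleast_2d(uv).astype(float)
    x=(uv[:,0]-K[0,2])/K[0,0]; y=(uv[:,1]-K[1,2])/K[1,1]
    if fish:
        r=np.hypot(x,y)+1e-12; dirs=np.stack([x/r*np.sin(r),y/r*np.sin(r),np.cos(r)],1)
    else: dirs=np.stack([x,y,np.ones_like(x)],1)
    D=dirs@R; C=-R.T@t
    s=(z-C[2])/D[:,2]
    return C+s[:,None]*D
E
python3 - <<'E'
from h import *
s=ctrl.read_state(); print(s, ctrl.finger_overhang)
for n in ['top','side','wrist']:
    im,d,c=grab(n,n+'0'); print(n,c[0].tolist(),(-c[1].T@c[2]).round(),c[1].round(2).tolist())
E
```

```text
{'clock': 0.0, 'qpos': array([ 1.0351952 ,  0.62933177,  0.03842802,  1.5183784 , -0.02700622,
        0.99629399, -0.01996961]), 'qd': array([-0.00070983, -0.00044026, -0.00198353,  0.00042374, -0.00052926,
       -0.00113758,  0.00103229]), 'tau': array([-8.93617766e-05, -5.63389349e+01,  1.22642655e+00, -1.93441540e+01,
        1.10648770e-02,  1.05582591e-02,  2.10607664e-05]), 'eef_pos': array([ 294.01787107, -579.01354775,  238.3947934 ]), 'tool_rot': array([-3.13969864e+00,  1.10220772e-05,  4.69839186e-01]), 'force': array([-0.09097652,  0.11439898, -0.69849116]), 'torque': array([-0.06078368,  0.00705092, -0.02352102]), 'width': 85.45663432226611} 8.0
top [[475.30460646261554, 0.0, 286.87799678525414], [0.0, 475.30460646261554, 203.8328239674426], [0.0, 0.0, 1.0]] [ 371. -169. 1031.] [[-0.0, -1.0, 0.02], [-0.99, -0.0, -0.15], [0.15, -0.02, -0.99]]
side [[452.93736085274713, 0.0, 279.3784265510316], [0.0, 452.93736085274713, 212.0444511817077], [0.0, 0.0, 1.0]] [  330. -1082.   511.] [[0.98, -0.2, -0.0], [-0.09, -0.44, -0.89], [0.18, 0.87, -0.45]]
wrist [[325.19226210127806, 0.0, 279.4682034534757], [0.0, 325.19226210127806, 210.43820033203875], [0.0, 0.0, 1.0]] [ 362. -546.  372.] [[0.45, -0.89, -0.0], [-0.85, -0.43, 0.29], [-0.26, -0.13, -0.96]]
```

View pics/top0.png

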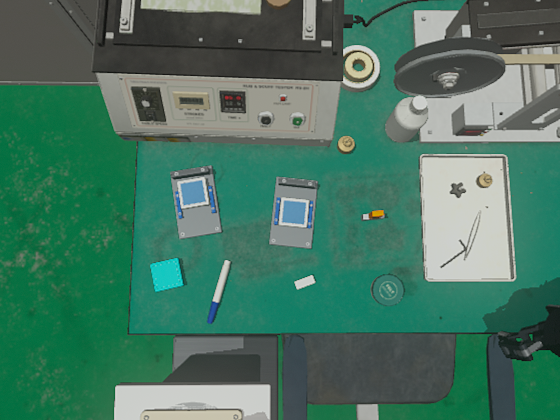

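View pics/side0.png

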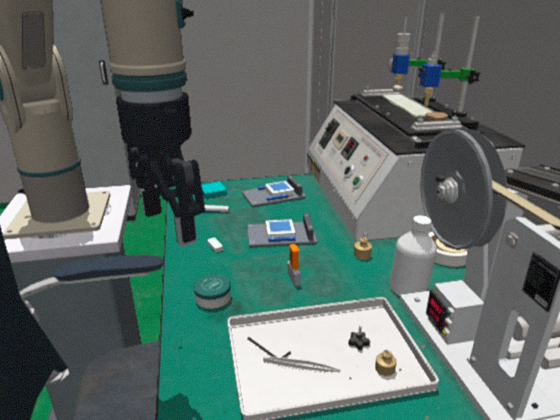

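View pics/wrist0.png

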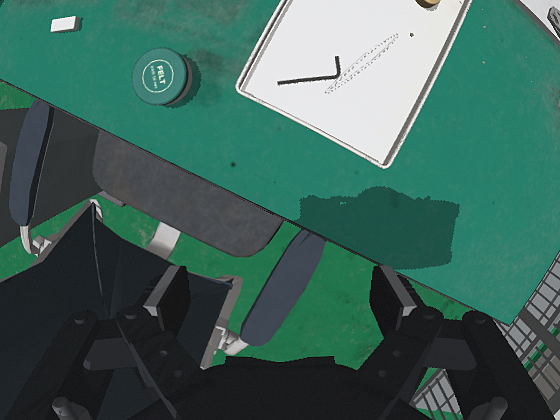

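```bash
python3 - <<'E'
import cv2
im=cv2.imread('pics/top0.png')
cv2.imwrite('pics/crop1.png',cv2.resize(im[155:255,160:400],None,fx=3.3,fy=3.3,interpolation=cv2.INTER_CUBIC))
E
```

```text
(no output)
```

View pics/crop1.png

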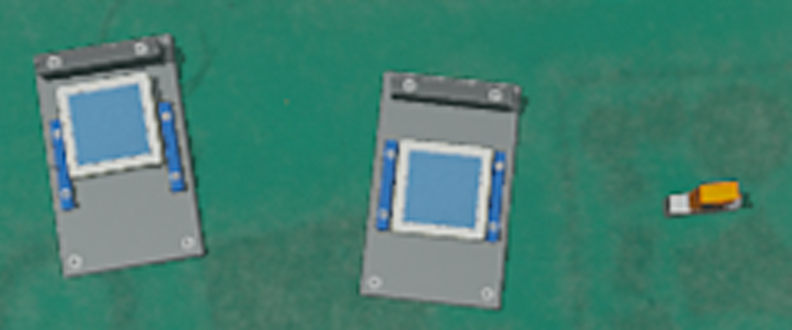

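```bash
python3 - <<'E'
from h import *
z=np.load('pics/top0.npz'); c=(z['K'],z['R'],z['t'])
px=lambda a: np.array(a,float)/3.3+[160,155]
b=ray(c,px([(362,293),(497,306)]),8); print('front corners',b.round(1))
f=ray(c,px([(387,73),(521,87)]),34); print('rail back top',f.round(1))
hsv=cv2.cvtColor(z['im'],cv2.COLOR_RGB2HSV)
m=cv2.inRange(hsv,(5,150,120),(25,255,255)); m[:,:350]=0; m[:,400:]=0;m[:190]=0;m[240:]=0
p=cv2.findNonZero(m)[:,0]; print('orange',p.mean(0),cv2.minAreaRect(p)); print(ray(c,p.mean(0)[None],68).round(1))
print('foot ends',ray(c,px([(665,205)]),28),ray(c,px([(745,198)]),28))
for n,uv,h in [('felt',(388,289),30),('stick',(305,282),13),('weight',(346,144),40)]: print(n,ray(c,[uv],h).round())
z=np.load('pics/side0.npz'); c=(z['K'],z['R'],z['t'])
hsv=cv2.cvtColor(z['im'],cv2.COLOR_RGB2HSV)
m=cv2.inRange(hsv,(5,150,120),(25,255,255)); m[:,:280]=0; m[:,305:]=0;m[:240]=0;m[275:]=0
p=cv2.findNonZero(m)[:,0]; print('orange side',p.min(0),p.max(0),p.mean(0)); print(ray(c,p.mean(0)[None],50).round(1))
E
```

```text
front corners [[ 437.9 -157.2    8. ]
 [ 429.4 -245.1    8. ]]
rail back top [[ 578.6 -173.2   34. ]
 [ 569.6 -260.2   34. ]]
orange [376.53164557 213.32911392] ((375.8762512207031, 213.26239013671875), (6.069726943969727, 14.42803955078125), 84.2894058227539)
[[ 496.4 -376.9   68. ]]
foot ends [[ 493.36275329 -353.10093795   28.        ]] [[ 497.97490451 -405.27527176   28.        ]]
felt [[ 342. -404.   30.]]
stick [[ 357. -232.   13.]]
weight [[ 651. -321.   40.]]
orange side [289 244] [298 269] [294.31788079 255.42384106]
[[ 500.4 -376.8   50. ]]
```

step_arm(
  deltas=[
    [[1,16,28,0,0,0,-0.05],[1,16,28,0,0,0,-0.05],[1,16,28,0,0,0,-0.05],[1,16,28,0,0,0,-0.05],[1,16,28,0,0,0,-0.05],[1,16,28,0,0,0,-0.05],[1,16,28,0,0,0,-0.05],[1,16,28,0,0,0,-0.05],[1,16,28,0,0,0,-0.04],[1,16,28,0,0,0,-0.03]],
  ],
)

```text
clock: 0.98
eef_pos: [454.7, -298.0, 239.2]
tool_rot: [-3.141, 0.0, -0.002]
force: [-0.2, -0.1, 0.2]
width: 85.0
```

step_arm(
  deltas=[
    [[1,0,0,0,0,0,0],[1,0,0,0,0,0,0],[1,0,0,0,0,0,0]],
  ],
)

```text
clock: 1.23
eef_pos: [453.9, -300.1, 239.2]
tool_rot: [3.141, 0.001, 0.0]
force: [0.2, -1.3, 0.1]
width: 85.4
```

```bash
python3 - <<'E'
from h import *
s=ctrl.read_state(); print(s['eef_pos'],s['tool_rot'],s['clock'],s['force'])
grab('wrist','w1')
E
```

```text
[ 453.86147362 -300.0627801   239.20181948] [3.14100147e+00 6.89126159e-04 1.47432621e-05] 1.2333 [ 0.22424707 -1.26463128  0.12618632]
```

View pics/w1.png

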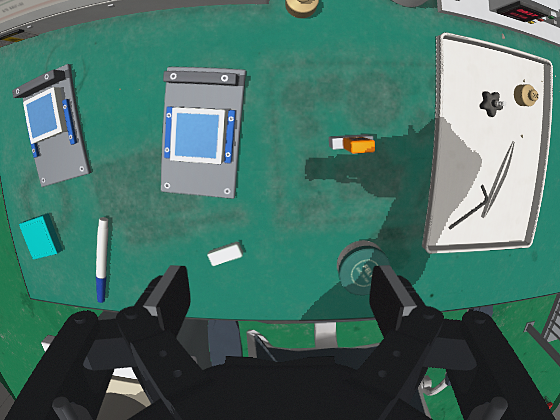

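```bash
python3 - <<'E'
import cv2
im=cv2.imread('pics/w1.png')
a=cv2.resize(im[60:205,155:255],(400,580),interpolation=cv2.INTER_CUBIC)
b=cv2.resize(im[120:170,315:390],(400,267),interpolation=cv2.INTER_CUBIC)
import numpy as np
o=np.zeros((580,800,3),np.uint8); o[:,:400]=a; o[:267,400:]=b
cv2.imwrite('pics/crop2.png',o)
E
```

```text
(no output)
```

View pics/crop2.png

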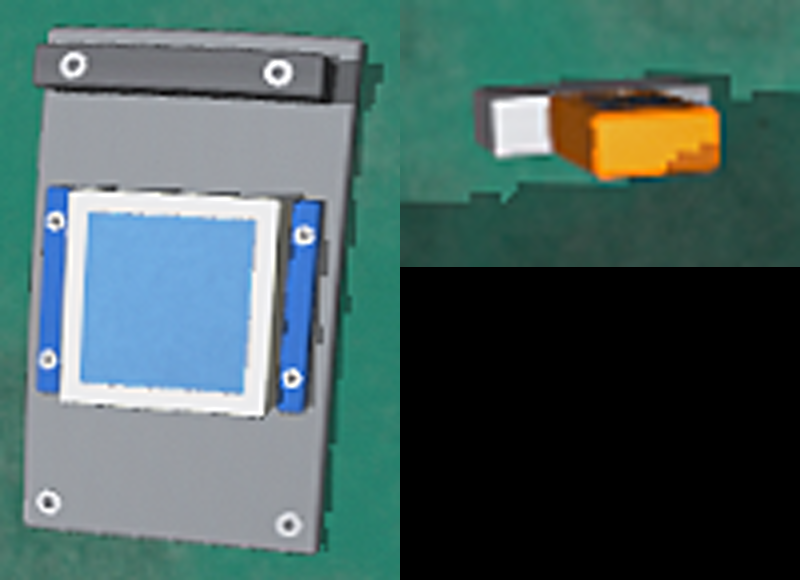

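```bash
python3 - <<'E'
from h import *
z=np.load('pics/w1.npz'); c=(z['K'],z['R'],z['t'])
A=lambda p,h: ray(c,np.array(p,float)/4+[155,60],h,True)[:,:2].round(1)
B=lambda p,h: ray(c,(np.array(p,float)-[400,0])/5.333+[315,120],h,True)[:,:2].round(1)
print('front',A([(25,522),(318,552)],8).tolist()); print('backR base',A([(365,42)],8), A([(50,30)],8))
print('rail screws z34',A([(73,65),(278,72)],34).tolist())
print('rail top front',A([(38,85),(325,98)],34).tolist(), 'back',A([(38,44),(325,55)],34).tolist())
t=A([(70,190),(282,200),(265,415),(60,402)],24); print('tile',t.tolist(),t.mean(0))
print('base screws',A([(48,502),(288,524)],8).tolist())
h=B([(592,112),(720,105),(720,172),(598,180)],72); print('handle',h.tolist(),h.mean(0))
print('foot left',B([(490,98),(497,157)],28).tolist(), 'right back',B([(712,85)],28))
E
```

```text
front [[442.2, -158.1], [432.3, -248.2]]
backR base [[ 578.3 -264. ]] [[ 587.6 -172.9]]
rail screws z34 [[573.2, -188.5], [567.6, -244.1]]
rail top front [[568.6, -178.5], [560.3, -256.3]] back [[579.9, -178.6], [571.7, -256.3]]
tile [[539.7, -183.8], [533.9, -243.2], [475.4, -237.0], [480.5, -178.0]] [ 507.375 -210.5  ]
base screws [[448.2, -166.2], [440.7, -239.6]]
handle [[504.9, -367.6], [507.0, -391.1], [495.0, -391.7], [492.8, -369.1]] [ 499.925 -379.875]
foot left [[503.5, -356.4], [491.6, -358.1]] right back [[ 507.8 -402.5]]
```

step_arm(
  deltas=[
    [[1,10,-20,-14,0,0,0.023],[1,12,-20,-25,0,0,0.023],[1,12,-20,-25,0,0,0.023],[1,12,-20,-25,0,0,0.023],[1,0,0,-20,0,0,0],[1,0,0,-10,0,0,0],[1,0,0,0,0,0,0],[1,0,0,0,0,0,0],[1,0,0,0,0,0,0]],
  ],
)

```text
clock: 2.03
eef_pos: [500.6, -380.0, 121.8]
tool_rot: [3.14, -0.001, 0.091]
force: [-0.1, 0.4, 0.4]
width: 85.4
```

```bash
python3 - <<'E'
from h import *
s=ctrl.read_state(); print(s['eef_pos'],s['tool_rot'],s['clock'],s['force'])
grab('wrist','w2')
im=cv2.imread('pics/w2.png'); cv2.imwrite('pics/w2c.png',cv2.resize(im[160:360,140:420],None,fx=2.8,fy=2.8))
E
```

```text
[ 500.5554762  -379.99716556  121.75165772] [ 3.14041248e+00 -1.48998692e-03  9.14393758e-02] 2.0333 [-0.14860502  0.44118915  0.37912194]
```

View pics/w2c.png

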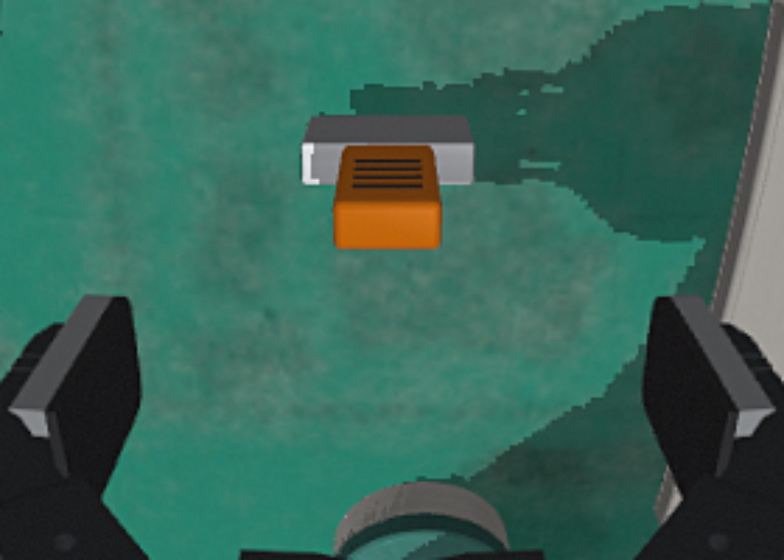

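```bash
python3 - <<'E'
from h import *
z=np.load('pics/w2.npz'); c=(z['K'],z['R'],z['t'])
B=lambda p,h: ray(c,np.array(p,float)/2.8+[140,160],h,True)[:,:2].round(1)
h=B([(335,202),(440,202),(440,248),(335,248)],72); print(h.tolist(),h.mean(0))
h=B([(303,143),(473,143),(473,184),(303,184)],28); print(h.tolist(),h.mean(0))
E
```

```text
[[505.0, -368.1], [507.1, -390.7], [496.3, -391.9], [494.2, -368.9]] [ 500.65 -379.9 ]
[[503.8, -357.3], [507.9, -401.7], [496.5, -403.1], [492.4, -358.0]] [ 500.15  -380.025]
```

step_arm(
  deltas=[
    [[1,0,0,-25,0,0,0],[1,0,0,-25,0,0,0],[1,0,0,-15,0,0,0],[1,0,0,-10,0,0,0],[1,0,0,-3,0,0,0],[1,0,0,0,0,0,0],[0,0,0,0,0,0,0],[0,0,0,0,0,0,0],[0,0,0,0,0,0,0],[0,0,0,0,0,0,0]],
  ],
)

```text
clock: 2.92
eef_pos: [500.7, -379.9, 43.2]
tool_rot: [3.141, -0.001, 0.092]
force: [-0.2, -0.6, -0.1]
width: 38.8
```

step_arm(
  deltas=[
    [[0,0,0,0,0,0,0],[0,0,0,0,0,0,0],[0,0,0,0,0,0,0],[0,0,0,0,0,0,0],[0,0,0,0,0,0,0]],
  ],
)

```text
clock: 3.33
eef_pos: [500.5, -379.8, 42.9]
tool_rot: [3.141, -0.001, 0.092]
force: [-0.5, 1.2, 4.9]
width: 23.2
```

step_arm(
  deltas=[
    [[0,0,0,10,0,0,0],[0,0,0,25,0,0,0],[0,0,0,25,0,0,0],[0,0,0,10,0,0,0],[0,0,0,0,0,0,0],[0,0,0,0,0,0,0],[0,0,0,0,0,0,0]],
  ],
)

```text
clock: 3.92
eef_pos: [499.4, -378.8, 111.0]
tool_rot: [-3.14, 0.002, 0.092]
force: [0.4, -0.3, -1.2]
width: 23.5
```

```bash
python3 - <<'E'
from h import *
s=ctrl.read_state(); print(s['eef_pos'],s['tool_rot'],s['clock'],s['force'],s['width'])
grab('wrist','w3'); grab('side','s3')
im=cv2.imread('pics/w3.png'); cv2.imwrite('pics/w3c.png',cv2.resize(im[160:360,140:420],None,fx=2.8,fy=2.8))
im=cv2.imread('pics/s3.png'); cv2.imwrite('pics/s3c.png',cv2.resize(im[150:330,220:420],None,fx=3,fy=3))
E
```

```text
[ 499.414113   -378.83108826  111.00983486] [-3.13987750e+00  1.79117758e-03  9.18339727e-02] 3.9167 [ 0.37939451 -0.26097004 -1.22713375] 23.530240324843746
```

View pics/w3c.png

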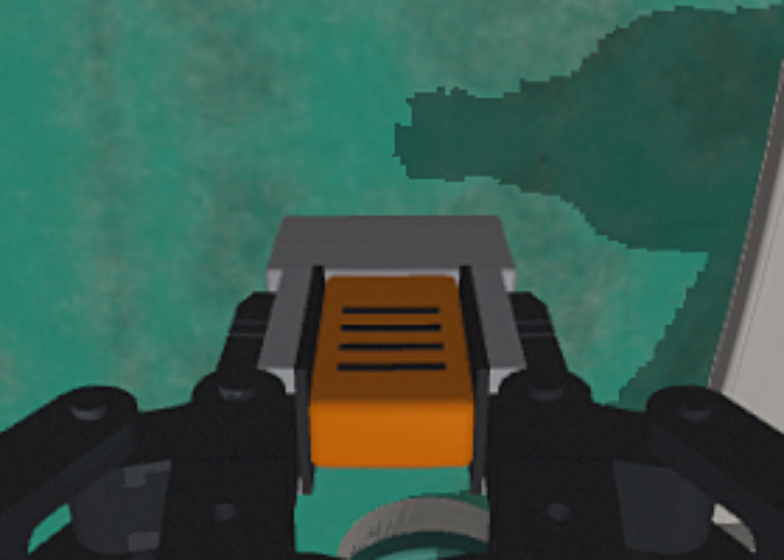

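View pics/s3c.png

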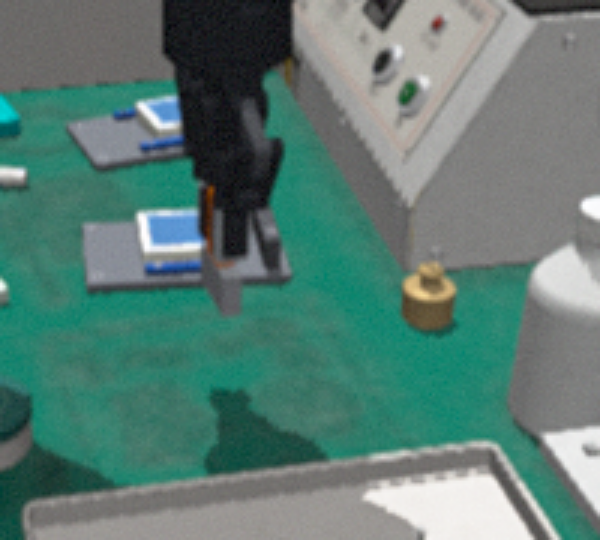

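step_arm(
  deltas=[
    [[0,6,20,0,0,0,-0.022],[0,6,21,0,0,0,-0.022],[0,6,21,0,0,0,-0.022],[0,6,21,0,0,0,-0.022],[0,6,21,0,0,0,-0.022],[0,6,21,0,0,0,-0.022],[0,6,20,0,0,0,-0.022],[0,6,15,0,0,0,-0.022],[0,3,4.5,0,0,0,-0.022],[0,0,0,0,0,0,0]],
  ],
)

```text
clock: 4.85
eef_pos: [551.9, -213.0, 111.4]
tool_rot: [-3.141, 0.001, -0.104]
force: [-0.8, 1.0, -0.8]
width: 23.1
```

step_arm(
  deltas=[
    [[0,0,0,0,0,0,0],[0,0,0,0,0,0,0],[0,0,0,0,0,0,0],[0,0,0,0,0,0,0]],
  ],
)

```text
clock: 5.18
eef_pos: [550.7, -216.5, 112.3]
tool_rot: [3.141, 0.0, -0.108]
force: [0.6, -0.7, -1.0]
width: 22.8
```

```bash
python3 - <<'E'
from h import *
s=ctrl.read_state(); print(s['eef_pos'],s['tool_rot'],s['clock'],s['force'],s['width'])
grab('wrist','w4')
im=cv2.imread('pics/w4.png'); cv2.imwrite('pics/w4c.png',cv2.resize(im[100:360,140:420],None,fx=2.3,fy=2.3))
E
```

```text
[ 550.7254351  -216.51730106  112.30948491] [ 3.14098307e+00  1.09613337e-04 -1.08080695e-01] 5.1833 [ 0.61164005 -0.72802463 -0.98029952] 22.840781148589922
```

View pics/w4c.png

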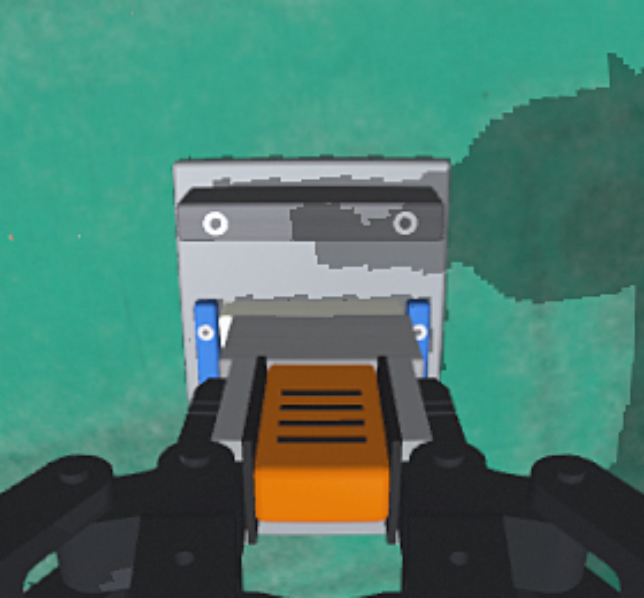

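```bash
python3 - <<'E'
from h import *
z=np.load('pics/w4.npz'); c=(z['K'],z['R'],z['t'])
B=lambda p,h: ray(c,np.array(p,float)/2.3+[140,100],h,True)[:,:2].round(1)
r=B([(178,241),(443,241)],34); print('rail topfront',r.tolist(),r.mean(0))
r=B([(182,206),(440,206)],34); print('rail topback',r.tolist(),r.mean(0))
r=B([(219,303),(408,303)],8);print('tile bottom far',r.tolist(),r.mean(0))
r=B([(232,316),(417,316)],69); print('spacer low far',r.tolist(),r.mean(0))
r=B([(223,357),(424,357)],97); print('foot top far',r.tolist(),r.mean(0))
r=B([(253,472),(389,472),(386,521),(258,521)],141); print('handle top',r.tolist(),r.mean(0))
E
```

```text
rail topfront [[569.7, -176.2], [561.2, -254.7]] [ 565.45 -215.45]
rail topback [[580.2, -179.1], [572.0, -254.5]] [ 576.1 -216.8]
tile bottom far [[539.4, -180.7], [532.5, -245.0]] [ 535.95 -212.85]
spacer low far [[557.8, -194.9], [552.7, -242.0]] [ 555.25 -218.45]
foot top far [[559.1, -196.2], [554.3, -240.2]] [ 556.7 -218.2]
handle top [[557.2, -206.2], [554.8, -228.8], [544.4, -227.6], [546.8, -205.5]] [ 550.8   -217.025]
```

step_arm(
  deltas=[
    [[0,0.5,1,-10,0,0,0],[0,0,0,-12,0,0,0],[0,0,0,-12,0,0,0],[0,0,0,-10,0,0,0],[0,0,0,-7,0,0,0],[0,0,0,-4,0,0,0],[0,0,0,-2,0,0,0],[0,0,0,0,0,0,0],[0,0,0,0,0,0,0]],
  ],
)

```text
clock: 5.98
eef_pos: [552.0, -214.2, 55.5]
tool_rot: [3.141, -0.001, -0.106]
force: [-0.3, -0.4, -0.4]
width: 23.1
```

step_arm(
  deltas=[
    [[0,0,0,-1,0,0,0],[0,0,0,0,0,0,0],[0,0,0,0,0,0,0]],
  ],
)

```text
clock: 6.23
eef_pos: [552.0, -214.2, 54.7]
tool_rot: [3.141, -0.001, -0.106]
force: [-0.3, 0.3, -1.6]
width: 23.0
```

step_arm(
  deltas=[
    [[0,0,0,-1,0,0,0],[0,0,0,0,0,0,0],[0,0,0,0,0,0,0]],
  ],
)

```text
clock: 6.48
eef_pos: [551.8, -214.1, 53.4]
tool_rot: [3.142, -0.0, -0.106]
force: [-0.1, -0.9, -1.2]
width: 23.4
```

step_arm(
  deltas=[
    [[0,0,0,-1,0,0,0],[0,0,0,0,0,0,0],[0,0,0,0,0,0,0]],
  ],
)

```text
clock: 6.73
eef_pos: [551.7, -214.0, 52.2]
tool_rot: [-3.142, 0.0, -0.106]
force: [0.7, 0.3, -1.1]
width: 23.3
```

step_arm(
  deltas=[
    [[0,0,0,-1,0,0,0],[0,0,0,0,0,0,0],[0,0,0,0,0,0,0]],
  ],
)

```text
clock: 6.98
eef_pos: [551.7, -214.1, 51.2]
tool_rot: [-3.142, 0.0, -0.106]
force: [0.5, 0.9, -1.0]
width: 23.5
```

step_arm(
  deltas=[
    [[0,0,0,-0.7,0,0,0],[0,0,0,0,0,0,0],[0,0,0,0,0,0,0]],
  ],
)

```text
clock: 7.23
eef_pos: [551.9, -214.1, 50.9]
tool_rot: [-3.142, -0.0, -0.106]
force: [0.0, 0.6, 2.4]
width: 23.1
```

step_arm(
  deltas=[
    [[0,0,0,-0.4,0,0,0],[0,0,0,0,0,0,0],[0.35,0,0,0,0,0,0],[0.5,0,0,0,0,0,0],[0.6,0,0,0,0,0,0],[0.6,0,0,0,0,0,0],[0.6,0,0,0,0,0,0],[0.6,0,0,0,0,0,0],[0.6,0,0,0,0,0,0]],
  ],
)

```text
clock: 7.98
eef_pos: [551.8, -214.1, 50.1]
tool_rot: [-3.142, 0.0, -0.106]
force: [0.5, 0.5, 1.0]
width: 51.3
```

step_arm(
  deltas=[
    [[0.6,0,0,10,0,0,0],[0.6,0,0,20,0,0,0],[0.6,0,0,25,0,0,0],[0.6,0,0,20,0,0,0],[0.6,0,0,0,0,0,0],[0.6,0,0,0,0,0,0],[0.6,0,0,0,0,0,0]],
  ],
)

```text
clock: 8.57
eef_pos: [551.5, -213.8, 125.2]
tool_rot: [-3.141, 0.0, -0.106]
force: [-0.2, -0.6, -0.4]
width: 51.1
```

```bash
python3 - <<'E'
from h import *
s=ctrl.read_state(); print(s['eef_pos'],s['tool_rot'],s['clock'],s['force'],s['width'])
grab('wrist','w5')
im=cv2.imread('pics/w5.png'); cv2.imwrite('pics/w5c.png',cv2.resize(im[100:360,140:420],None,fx=2.3,fy=2.3))
E
```

```text
[ 551.48241964 -213.7887116   125.24543251] [-3.14131224e+00  3.09989471e-04 -1.06095083e-01] 8.5667 [-0.24999463 -0.5601254  -0.44936883] 51.135598968619874
```

View pics/w5c.png

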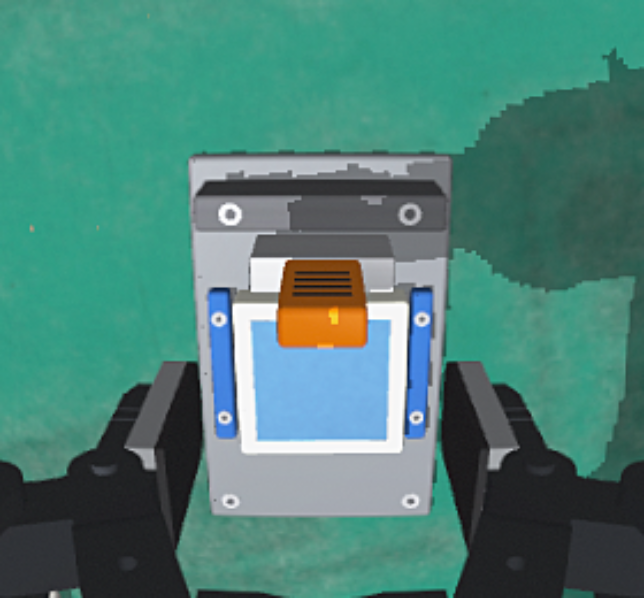

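```bash
python3 - <<'E'
from h import *
z=np.load('pics/w5.npz'); c=(z['K'],z['R'],z['t'])
a=-0.106; J=np.array([510.3,-210.6])
def B(p,h):
    q=ray(c,np.array(p,float)/2.3+[140,100],h,True)[:,:2]-J
    return (q@np.array([[np.cos(a),-np.sin(a)],[np.sin(a),np.cos(a)]])).round(1)
r=B([(195,231),(448,231)],34); print('rail topfront',r.tolist())
r=B([(233,297),(410,301),(403,454),(241,452)],24);print('tile',r.tolist(),r.mean(0))
r=B([(250,258),(393,258),(393,291),(249,291)],36); print('foot top',r.tolist(),r.mean(0))
r=B([(277,308),(368,308),(366,347),(278,347)],80); print('handle top',r.tolist(),r.mean(0))
r=B([(213,515),(430,515)],8); print('base front',r.tolist())
E
```

```text
rail topfront [[55.4, 40.3], [55.4, -39.3]]
tile [[29.6, 30.3], [28.2, -29.3], [-32.6, -29.7], [-31.7, 30.1]] [-1.625  0.35 ]
foot top [[47.1, 22.9], [47.1, -21.9], [36.1, -22.2], [36.1, 23.6]] [41.6  0.6]
handle top [[47.5, 12.0], [47.5, -11.4], [36.5, -11.1], [36.5, 11.9]] [42.    0.35]
base front [[-73.7, 45.5], [-73.7, -44.7]]
```

step_arm(
  deltas=[
    [[0.25,-14,1.4,0,0,0,0],[0.25,-30,2.8,0,0,0,0],[0.25,-30,2.8,0,0,0,0],[0.25,-20,1.9,0,0,0,0],[0.25,-10,0.9,0,0,0,0],[0.25,0,0,-20,0,0,0],[0.25,0,0,-25,0,0,0],[0.25,0,0,-20,0,0,0],[0.25,0,0,-10,0,0,0],[0.25,0,0,0,0,0,0]],
  ],
)

```text
clock: 9.45
eef_pos: [446.9, -203.7, 48.0]
tool_rot: [-3.14, 0.004, -0.106]
force: [0.8, -0.0, 0.5]
width: 21.7
```

step_arm(
  deltas=[
    [[0.25,0,0,0,0,0,0],[0.25,0,0,0,0,0,0]],
  ],
)

```text
clock: 9.62
eef_pos: [448.5, -204.6, 50.8]
tool_rot: [3.141, -0.001, -0.106]
force: [-0.0, -0.8, 0.9]
width: 21.6
```

```bash
python3 - <<'E'
from h import *
s=ctrl.read_state(); print(s['eef_pos'],s['tool_rot'],s['clock'],s['force'],s['width'])
grab('wrist','w6')
E
```

```text
[ 448.4901685  -204.58645985   50.78330166] [ 3.14116272e+00 -1.19652144e-03 -1.06245703e-01] 9.6167 [-0.02138562 -0.79560602  0.91386159] 21.56613815713342
```

View pics/w6.png

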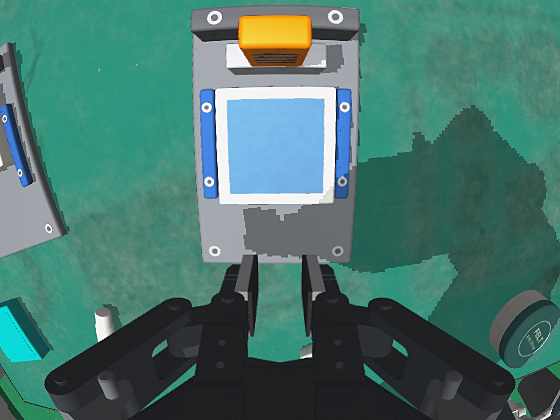

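step_arm(
  deltas=[
    [[0.25,0,0,-12,0,0,0],[0.25,0,0,-10,0,0,0],[0.25,0,0,-6,0,0,0],[0.25,0,0,-2.5,0,0,0],[0.25,0,0,0,0,0,0],[0.25,0,0,0,0,0,0],[0.25,0,0,0,0,0,0]],
  ],
)

```text
clock: 10.25
eef_pos: [448.0, -204.4, 20.0]
tool_rot: [3.141, -0.0, -0.106]
force: [-0.4, -0.6, 0.4]
width: 21.5
```

step_arm(
  deltas=[
    [[0.25,5,-0.5,0,0,0,0],[0.25,5,-0.5,0,0,0,0],[0.25,4,-0.4,0,0,0,0],[0.25,2,-0.2,0,0,0,0],[0.25,1,-0.1,0,0,0,0],[0.25,0,0,0,0,0,0],[0.25,0,0,0,0,0,0]],
  ],
)

```text
clock: 10.83
eef_pos: [464.6, -205.9, 19.7]
tool_rot: [-3.142, 0.0, -0.106]
force: [-0.9, -0.1, 0.5]
width: 21.5
```

step_arm(
  deltas=[
    [[0.25,1.5,-0.16,0,0,0,0],[0.25,1.5,-0.16,0,0,0,0],[0.25,1.5,-0.16,0,0,0,0],[0.25,1.5,-0.16,0,0,0,0],[0.25,1.5,-0.16,0,0,0,0],[0.25,1.5,-0.16,0,0,0,0],[0.25,0,0,0,0,0,0]],
  ],
)

```text
clock: 11.42
eef_pos: [474.3, -207.0, 19.7]
tool_rot: [3.141, -0.001, -0.106]
force: [0.2, -0.2, 0.2]
width: 21.1
```

```bash
python3 - <<'E'
from h import *
s=ctrl.read_state(); print(s['eef_pos'],s['tool_rot'],s['clock'],s['force'],s['width'])
grab('wrist','w7')
im=cv2.imread('pics/w7.png'); cv2.imwrite('pics/w7c.png',cv2.resize(im[0:300,160:400],None,fx=2,fy=2))
E
```

```text
[ 474.29613023 -206.98778446   19.67758863] [ 3.14144306e+00 -5.82806786e-04 -1.06007801e-01] 11.4167 [ 0.20689159 -0.21238614  0.24174339] 21.099066970979433
```

View pics/w7c.png

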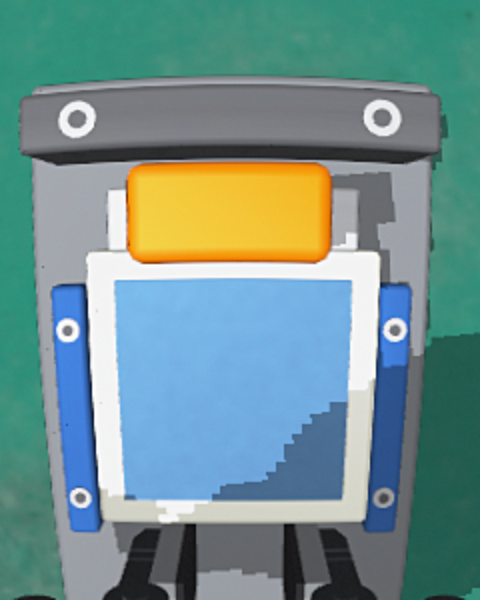

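step_arm(
  deltas=[
    [[0.25,1,-0.11,0,0,0,0],[0.25,1,-0.11,0,0,0,0],[0.25,1,-0.11,0,0,0,0],[0.25,1,-0.11,0,0,0,0],[0.25,0,0,0,0,0,0]],
  ],
)

```text
clock: 11.88
eef_pos: [478.1, -207.4, 19.7]
tool_rot: [3.142, -0.0, -0.106]
force: [-2.1, 0.3, 0.7]
width: 21.1
```

step_arm(
  deltas=[
    [[0.25,1,-0.11,0,0,0,0],[0.25,1,-0.11,0,0,0,0],[0.25,0,0,0,0,0,0]],
  ],
)

```text
clock: 12.13
eef_pos: [480.2, -207.6, 19.7]
tool_rot: [3.141, -0.001, -0.106]
force: [-1.5, 0.8, -0.7]
width: 21.3
```

step_arm(
  deltas=[
    [[0.25,1,-0.11,0,0,0,0],[0.25,0,0,0,0,0,0]],
  ],
)

```text
clock: 12.3
eef_pos: [481.1, -207.7, 19.7]
tool_rot: [3.142, -0.0, -0.106]
force: [-1.2, 0.2, -0.3]
width: 21.5
```

step_arm(
  deltas=[
    [[0.25,1,-0.11,0,0,0,0],[0.25,0,0,0,0,0,0]],
  ],
)

```text
clock: 12.47
eef_pos: [481.8, -207.8, 19.7]
tool_rot: [3.142, 0.0, -0.106]
force: [-1.2, 0.7, 0.8]
width: 21.2
```

step_arm(
  deltas=[
    [[0.25,1,-0.11,0,0,0,0],[0.25,0,0,0,0,0,0]],
  ],
)

```text
clock: 12.63
eef_pos: [481.9, -207.8, 19.7]
tool_rot: [-3.141, 0.002, -0.106]
force: [-4.2, 0.4, 2.5]
width: 21.6
```

step_arm(
  deltas=[
    [[0.25,1,-0.11,0,0,0,0],[0.25,0,0,0,0,0,0]],
  ],
)

```text
clock: 12.8
eef_pos: [481.9, -207.8, 19.6]
tool_rot: [-3.141, 0.003, -0.107]
force: [-5.7, 0.3, 4.3]
width: 21.3
```

step_arm(
  deltas=[
    [[0.25,1,-0.11,0,0,0,0],[0.25,0,0,0,0,0,0]],
  ],
)

```text
clock: 12.97
eef_pos: [481.9, -207.8, 19.5]
tool_rot: [-3.14, 0.005, -0.107]
force: [-7.8, 0.1, 5.4]
width: 21.6
```

```bash
python3 - <<'E'
from h import *
s=ctrl.read_state(); print(s['eef_pos'],s['tool_rot'],s['clock'],s['force'],s['width'])
grab('wrist','w8')
im=cv2.imread('pics/w8.png'); cv2.imwrite('pics/w8c.png',cv2.resize(im[0:300,160:400],None,fx=2,fy=2))
E
```

```text
[ 481.8733587  -207.75009001   19.53993968] [-3.1404686   0.00532759 -0.10691619] 12.9667 [-7.78153754  0.07592673  5.42183685] 21.604232444712757
```

View pics/w8c.png

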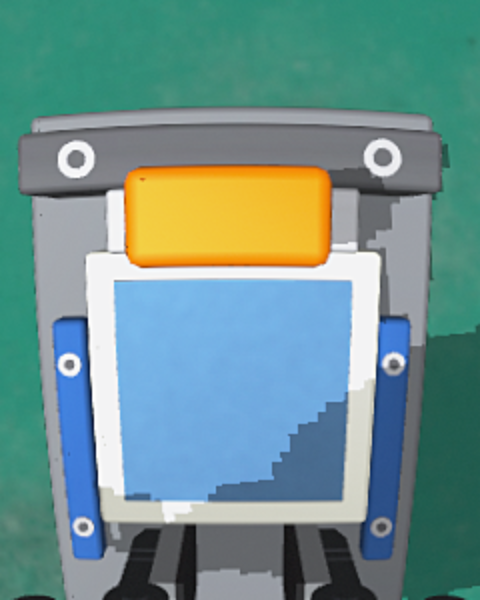

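step_arm(
  deltas=[
    [[0.25,1,-0.11,0,0,0,0],[0.25,1,-0.11,0.3,0,0,0],[0.25,1,-0.11,0.3,0,0,0],[0.25,0,0,0,0,0,0],[0.25,0,0,0,0,0,0],[0.25,0,0,0,0,0,0],[0.25,0,0,0,0,0,0],[0.25,0,0,0,0,0,0]],
  ],
)

```text
clock: 13.68
eef_pos: [482.0, -207.7, 19.6]
tool_rot: [-3.14, 0.011, -0.108]
force: [-12.0, 0.1, 4.7]
width: 21.4
```

```bash
python3 - <<'E'
from h import *
s=ctrl.read_state(); print(s['eef_pos'],s['tool_rot'],s['clock'],s['force'],s['width'])
grab('wrist','w9');grab('side','s9');grab('top','t9')
im=cv2.imread('pics/w9.png'); a=cv2.resize(im[0:300,160:400],(480,600))
im=cv2.imread('pics/s9.png'); b=cv2.resize(im[190:290,230:340],(320,290))
im=cv2.imread('pics/t9.png'); d=cv2.resize(im[150:260,160:280],(320,290))
cv2.imwrite('pics/w9c.png',np.hstack([a,np.vstack([b,d,np.zeros((20,320,3),np.uint8)])]))
print(ctrl.read_state()['force'])
E
```

```text
[ 481.98653551 -207.73145956   19.56866114] [-3.13953909  0.0105167  -0.10759144] 13.6833 [-12.03257524   0.05991921   4.67957702] 21.385210620608657
[-11.82194441   0.2452485    3.42729922]
```

View pics/w9c.png

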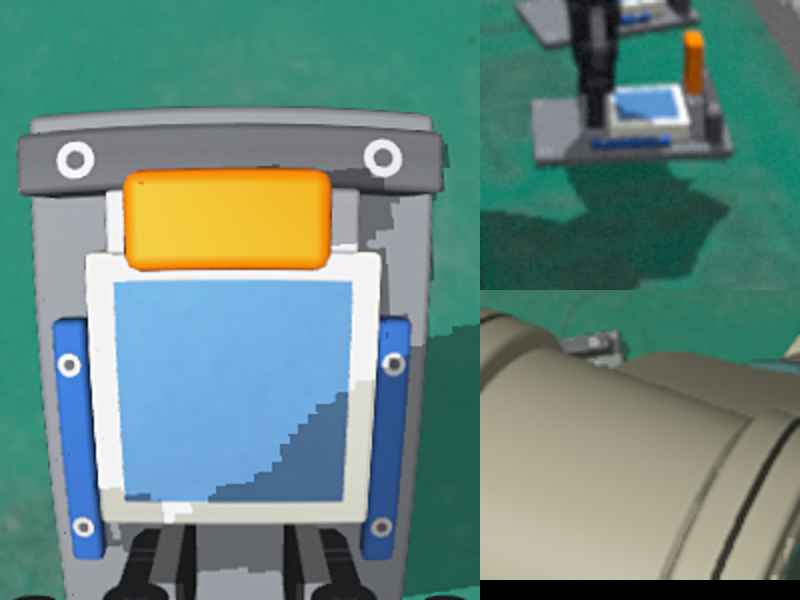

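```bash
python3 - <<'E'
from h import *
z=np.load('pics/w9.npz'); c=(z['K'],z['R'],z['t'])
a=-0.106; J=np.array([510.3,-210.6])
def B(p,h):
    q=ray(c,np.array(p,float)/2+[160,0],h,True)[:,:2]-J
    return (q@np.array([[np.cos(a),-np.sin(a)],[np.sin(a),np.cos(a)]])).round(1)
r=B([(19,193),(442,193)],34); print('rail topfront',r.tolist())
r=B([(87,254),(381,254),(366,522),(103,523)],24);print('tile',r.tolist(),r.mean(0))
r=B([(124,171),(331,171),(331,269),(124,269)],80); print('handle top',r.tolist(),r.mean(0))
E
```

```text
rail topfront [[55.2, 40.1], [54.9, -38.0]]
tile [[42.6, 29.6], [42.4, -28.8], [-16.0, -28.9], [-16.3, 29.8]] [13.175  0.425]
handle top [[54.4, 11.9], [54.3, -10.8], [43.3, -11.0], [43.4, 12.1]] [48.85  0.55]
```

Tile centre is at x = 13.2 mm and the spacer at x = 48.9, y = 0.6 mm in the jig frame. Both are square to the rail, and the push is about 12 N.

```bash
python3 -c "
from cell import ctrl
print(ctrl.finish_job())"
```

```text
the job is handed in; nothing more can be done
None
```

I stood the spacer in the wide gap of the right-hand jig, let go of it, then pushed that tile up against it. I handed the job in at about 14 s of the 51 s, still pressing.

**Last checks:** these come from the wrist camera and force sensor, in the jig frame.
- **Spacer:** centre at x = 48.9 mm, y = 0.6 mm, upright and square to the rail.
- **Tile:** centre at x = 13.2 mm, flat and square.
- **Push:** about 12 N along the rail direction, with 3–5 N vertical on the tool. I could not measure the tile-to-spacer force separately. It should be only slightly less than the push, as sliding the tile took just 1–2 N.
- **Fingers:** in the pictures they are clear of the spacer.

**Not confirmed:** the arm blocked the top camera at the end, so I did not re-measure the other jig's tile. The fingers never went near that jig or the bystanders. No check failed or disagreed.

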